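# Put the mixed-up burner caps back on their own burners

### The arm

A 7-joint arm with a two-finger parallel gripper is mounted at the origin on the work surface. World frame = base frame: x ahead of the robot, y to its left, z up, the work surface at z = 0. Lengths are in m, angles in rad, forces in N, time in s.
With the tool pointing down it reaches from about 0.425 to 1.025 m from the base axis. Payload 3.6 kg.
Tool frame: the origin (TCP) lies at the very end of the fingers, on their centre line; the grasp point (between the pads) lies bot.pinch_z behind it (bot.pinch_z is the distance from the TCP to the grasp point, in m); z points along the fingers, y is the line along which they close (so a half turn about z gives the same grasp; the last joint's range is limited). The gripper opens to 85 mm and grips with 20 to 120 N. Pads are 22 mm wide; open, the fingers measure 114 mm over their backs; the gripper's body (76 mm by 85 mm) begins 54 mm behind the grasp point. The pads swing forward as they close: fully open they stand 13 mm farther back than shut.
Start: joints at [-0.093, 0.591, 0.048, 1.609, -0.033, 0.943, -0.034], TCP at [0.725, 0, 0.231] pointing down, gripper open.
Joint ranges: [-2.69, 2.69], [-0.47, 2.24], [-1.27, 1.36], [0.19, 2.51], [-1.53, 4.68], [0.08, 2.07], [-3.09, 3.09]. Speed limits (rad/s): [2.57, 2.57, 3.14, 3.14, 3.14, 3.14, 3.14].

### API

Orientations are given as a rotation vector (axis times angle).
In Python, from plant import bot gives the robot as it stands. Calls block until the motion is done:
- bot.goto(position, orientation): joint-space move of the TCP to a pose.
- bot.move_linear(position, attitude=None, rate=0.15, contact_N=None): straight line of the TCP; attitude=None keeps the orientation; rate is the mean speed in m/s. With contact_N (N) it stops when the force on the tool has changed by that much, and returns True; else False.
- bot.movej(angles): joint-space move.
- bot.gripper_to(opening, force=None): finger opening in m; force is the grip in N (None keeps the last); returns when the fingers have stopped.
- bot.wait(seconds).
- bot.inverse_kinematics(position, orientation): joint angles nearest the present ones, or None.
- bot.snapshot(name): name is "scene" or "side" or "wrist"; returns a dict with "color" (400x640x3 uint8, red, green, blue), "fov_y" (degrees; the focal length in pixels is half the picture's height over the tangent of half this angle, whatever the lens; pixels are square), "cx", "cy" (the principal point, pixels), "k1" (the pictures are not rectified: a ray, as slopes to the right and down, at radius r is drawn at 1 + k1 r^2 times it, then the intrinsics apply), "R" (3x3) and "t" (3): a world point X has camera coordinates R X + t; the wrist camera has in their place "T_tool_cam" (4x4, takes a point from camera to tool coordinates, whose origin is the TCP and whose axes are the flange's). Camera axes: x right, y down, z forward; pixel columns grow to the right and rows downward; lengths in m; the calibration is good to about 2 mm. A picture is of the moment at which its call begins: read the wrist's pose just before it. There is no depth.
A pose or a line that the arm cannot do raises bot.PlanningError and nothing moves.
- bot.job_done(): hands the job in; it is judged then, once.
Trained networks look in the newest picture that a camera, given by its name, has taken for a name from the list of things; names that differ only in an ending like _2 or _b are one class to them, and where a whole thing is asked for, a point or a joint stands for the part that bears it (a point fixed in the world has none). Each returns a list of dicts, best first, with "conf" (0 to 1); they miss things now and then, are a little off and sometimes report something else, mostly with a low value. They report only what shows in the picture. A call takes as long as a camera call. They do not tell look-alikes from the thing itself.
- bot.cut_out(name, camera): "region" (400x640 bool, what is visible of it) and "position" ([column, row] in pixels, amid what is visible of it).
- bot.mark_of(name, camera): "position" ([column, row] in pixels: a listed point, or the origin of a listed thing).
Readings, each from a call of its own:
- bot.get_clock(): time.
- bot.get_joint_pos(): joint angles.
- bot.get_joint_vel(): joint speeds.
- bot.get_joint_efforts(): joint torques, N m.
- bot.get_eef_pos(): TCP position.
- bot.get_orientation(): TCP orientation.
- bot.get_wrist_force(): force on the tool from outside, world axes, zero at the start.
- bot.get_torque(): the same for the moment, N m.
- bot.get_opening(): finger opening in m.
- bot.get_gripper_force(): force on a finger pad.
Only numpy, scipy, OpenCV 4.12 (cv2) and the standard library are available. Lean on these libraries where they do the work, as an engineer would, in place of code of your own. Each camera call takes 0.05 s, during which the arm holds its last target. There are 200 camera calls.

### The job

After cleaning, the four burner caps of the cooktop were put back on the wrong burners. Put every cap on the burner that matches it in shape and size, lying flat and well centred, with the oval cap lined up lengthwise with its oval burner; the cork trivet is free to set a cap down on in the meantime. Do not push the salt pot about.

Things in the scene. Friction and masses are not known exactly. Their poses are not given: they have to be found in the camera images.
- cap_small: The small burner cap: a flat round dark iron disc, 40 mm in diameter and 14 mm thick, flat underneath, loose, about 0.07 to 0.3 kg. Origin at the centre of its underside; z is up. It starts lying on a burner that is not its own. Grip it across its rim from above.
- cap_medium: The medium burner cap: a flat round dark iron disc, 52 mm in diameter and 14 mm thick, flat underneath, loose, about 0.07 to 0.3 kg. Origin at the centre of its underside; z is up. It starts lying on a burner that is not its own. Grip it across its rim from above.
- cap_large: The large burner cap: a flat round dark iron disc, 65 mm in diameter and 14 mm thick, flat underneath, loose, about 0.07 to 0.3 kg. Origin at the centre of its underside; z is up. It starts lying on a burner that is not its own. Grip it across its rim from above.
- cap_oval: The oval burner cap: a flat dark iron plate with straight long sides and half-round ends, 95 mm long (its x axis) by 38 mm wide (its y axis), 14 mm thick, flat underneath, loose, about 0.2 to 0.3 kg. Origin at the centre of its underside; z is up. It starts lying on a burner that is not its own. Grip it across its 38 mm width from above.
- burner_small: The small round burner, fixed on the black cooktop: a flat aluminium base disc 70 mm in diameter and 6 mm high, and on it an upright brass crown 34 mm in diameter whose flat top (no lip or recess) is 26 mm above the origin; it takes the 40 mm cap. Origin at the centre of its underside, on the cooktop, 20 mm above the worktop; z is up. The base disc shows around whatever cap lies on the burner.
- burner_medium: The medium round burner, fixed on the black cooktop: a flat aluminium base disc 90 mm in diameter and 6 mm high, and on it an upright brass crown 46 mm in diameter whose flat top (no lip or recess) is 26 mm above the origin; it takes the 52 mm cap. Origin at the centre of its underside, on the cooktop, 20 mm above the worktop; z is up. The base disc shows around whatever cap lies on the burner.
- burner_large: The large round burner, fixed on the black cooktop: a flat aluminium base disc 110 mm in diameter and 6 mm high, and on it an upright brass crown 59 mm in diameter whose flat top (no lip or recess) is 26 mm above the origin; it takes the 65 mm cap. Origin at the centre of its underside, on the cooktop, 20 mm above the worktop; z is up. The base disc shows around whatever cap lies on the burner.
- burner_oval: The oval burner, fixed on the black cooktop: a flat aluminium base 130 mm long (its x axis) by 74 mm wide (y axis) with half-round ends, 6 mm high, and on it an upright brass crown 89 by 32 mm, long the same way, whose flat top (no lip or recess) is 26 mm above the origin; it takes the oval cap. Origin at the centre of its underside, on the cooktop, 20 mm above the worktop; z is up.
- trivet: Round cork trivet, 130 mm in diameter, 18 mm thick, flat top, fixed on the worktop to the left or right of the cooktop, empty: a spare place to set a cap down. Origin at the centre of its underside, on the worktop.
- salt_pot: Closed round wooden salt pot with a small knob on its lid, 88 mm in diameter, 71 mm high overall, loose, on the worktop on the other side of the cooktop from the trivet. Not part of the job: leave it alone. Origin at the centre of its underside.
Not all that is in view belongs to the job. What is shaped like the cap_medium but orange is not meant. Leave any yellow look-alike of the cap_small alone.

How it is judged:
At the end, for the whole second after the job is handed in: Each cap lies still and flat (0.12 rad) on the crown of its own burner: centres within 10 mm sideways, underside 22 to 31 mm above the burner's origin; the oval cap's long axis within 0.22 rad of its burner's, either way round (horizontal distance between cap_small and burner_small below 0.01 m and z of cap_small in the frame of burner_small between 0.022 and 0.031 m and angle between each of cap_small, cap_medium, cap_large, cap_oval's own z axis and vertical below 0.12 rad and linear speed of each of cap_small, cap_medium, cap_large, cap_oval below 0.02 m/s and horizontal distance between cap_medium and burner_medium below 0.01 m and z of cap_medium in the frame of burner_medium between 0.022 and 0.031 m and horizontal distance between cap_large and burner_large below 0.01 m and z of cap_large in the frame of burner_large between 0.022 and 0.031 m and horizontal distance between cap_oval and burner_oval below 0.01 m and z of cap_oval in the frame of burner_oval between 0.022 and 0.031 m and angle between the x axis of cap_oval and the x axis of burner_oval, either way round below 0.22 rad); the robot touches nothing.
It fails at once if the salt pot is moved more than 20 mm (distance of salt_pot from where it was at the start of the episode above 0.02 m).
It also fails if it takes over 128 s, if anything falls off the work surface, if the arm or the gripper's body presses on something with over 40 N, if the wrist force passes 120 N, or if a joint passes its speed limit or range.

## Working session

There is one attempt and no reset: what is moved stays moved. The work goes in short steps, each a Python script; the robot and the scene stay as the last script left them, time stands still between calls to the robot, and variables do not carry over. Pictures are saved under pics/ and viewed, at most 14 in all, crops included, and the job is handed in when it is done.

```bash
mkdir -p pics; ls; cat > h.py <<'E'
import numpy as np, cv2
from scipy.spatial.transform import Rotation as Rn
from plant import bot
def snap(cam):
    p=np.array(bot.get_eef_pos()) if cam=="wrist" else None
    o=np.array(bot.get_orientation()) if cam=="wrist" else None
    s=bot.snapshot(cam)
    if cam=="wrist":
        T=np.eye(4);T[:3,:3]=Rn.from_rotvec(o).as_matrix();T[:3,3]=p
        M=np.linalg.inv(T@np.array(s["T_tool_cam"])); s["R"]=M[:3,:3]; s["t"]=M[:3,3]
    s["R"]=np.array(s["R"]);s["t"]=np.array(s["t"])
    s["f"]=200/np.tan(np.radians(s["fov_y"])/2)
    return s
def save(s,n): cv2.imwrite(f"pics/{n}.png",s["color"][:,:,::-1])
def rays(s,px):
    px=np.atleast_2d(np.asarray(px,float)); K=np.array([[s["f"],0,s["cx"]],[0,s["f"],s["cy"]],[0,0,1]])
    d=(px-[s["cx"],s["cy"]])/s["f"]; u=d.copy()
    for _ in range(20): u=d/(1+s["k1"]*(u**2).sum(1,keepdims=True))
    return np.c_[u,np.ones(len(u))]@s["R"], -s["R"].T@s["t"]
def onplane(s,px,z):
    D,c=rays(s,px); return (c+D*((z-c[2])/D[:,2:]))[:,:2]
def proj(s,X):
    c=np.atleast_2d(X)@s["R"].T+s["t"]; u=c[:,:2]/c[:,2:]
    return u*(1+s["k1"]*(u**2).sum(1,keepdims=True))*s["f"]+[s["cx"],s["cy"]]
def tri(obs):
    A=np.zeros((3,3));b=np.zeros(3)
    for s,px in obs:
        D,c=rays(s,px);d=D[0]/np.linalg.norm(D[0]);P=np.eye(3)-np.outer(d,d);A+=P;b+=P@c
    return np.linalg.solve(A,b)
NAMES="cap_small cap_medium cap_large cap_oval burner_small burner_medium burner_large burner_oval trivet salt_pot".split()
E
python3 - <<'E'
from h import *
S={}
for c in("scene","side","wrist"):
    S[c]=snap(c);save(S[c],c+"0")
    print(c,"cam at",(-S[c]["R"].T@S[c]["t"]).round(3),"fov",S[c]["fov_y"])
    for n in NAMES:
        for m in bot.cut_out(n,c)[:4]:
            z=0.053 if n[:3]=="cap" else .026 if n[0]=="b" else .018
            print(n,round(m["conf"],2),np.round(m["position"]),"area",int(m["region"].sum()),onplane(S[c],m["position"],z).round(3))
E
```

```text
pics
scene cam at [1.43  0.455 0.705] fov 47.122970814054256
cap_small 0.78 [337. 228.] area 194 [[0.637 0.097]]
cap_small 0.57 [412. 257.] area 215 [[0.653 0.285]]
cap_medium 0.63 [203. 192.] area 221 [[ 0.666 -0.282]]
cap_medium 0.54 [251. 202.] area 265 [[ 0.646 -0.143]]
cap_large 0.56 [358. 197.] area 383 [[0.489 0.087]]
cap_oval 0.52 [293. 174.] area 309 [[ 0.47  -0.123]]
burner_small 0.79 [292. 185.] area 195 [[ 0.485 -0.115]]
burner_medium 0.73 [336. 242.] area 588 [[0.657 0.104]]
burner_medium 0.38 [337. 228.] area 207 [[0.605 0.083]]
burner_large 0.75 [357. 214.] area 433 [[0.527 0.102]]
burner_large 0.65 [253. 217.] area 694 [[ 0.665 -0.126]]
burner_oval 0.77 [353. 212.] area 492 [[0.522 0.089]]
trivet 0.64 [216. 170.] area 809 [[ 0.509 -0.367]]
salt_pot 0.18 [290. 174.] area 362 [[ 0.422 -0.161]]
side cam at [ 0.362 -0.802  0.574] fov 54.409543624207295
cap_small 0.46 [331. 176.] area 136 [[0.638 0.114]]
cap_medium 0.81 [390. 304.] area 539 [[ 0.601 -0.368]]
cap_large 0.64 [282. 188.] area 312 [[0.494 0.092]]
cap_oval 0.92 [286. 238.] area 615 [[ 0.462 -0.127]]
burner_smal
[... 217 characters left out ...]
et 0.6 [324. 353.] area 4352 [[ 0.468 -0.408]]
salt_pot 0.58 [260. 152.] area 573 [[0.479 0.414]]
wrist cam at [0.724 0.083 0.374] fov 67.27183610373748
cap_small 0.81 [233.  79.] area 1390 [[0.639 0.098]]
cap_medium 0.84 [258. 279.] area 1410 [[ 0.65  -0.135]]
cap_medium 0.73 [250. 357.] area 313 [[ 0.629 -0.265]]
cap_large 0.97 [87. 94.] area 3506 [[0.484 0.086]]
cap_oval 0.57 [113. 270.] area 2394 [[ 0.465 -0.125]]
burner_small 0.71 [130. 251.] area 1103 [[ 0.475 -0.112]]
burner_medium 0.79 [254.  80.] area 4095 [[0.655 0.098]]
burner_large 0.77 [269. 252.] area 2775 [[ 0.66  -0.113]]
burner_oval 0.69 [133.  90.] area 3767 [[0.519 0.09 ]]
trivet 0.63 [156. 386.] area 968 [[ 0.457 -0.371]]
```

View pictures.

View pics/scene0.png

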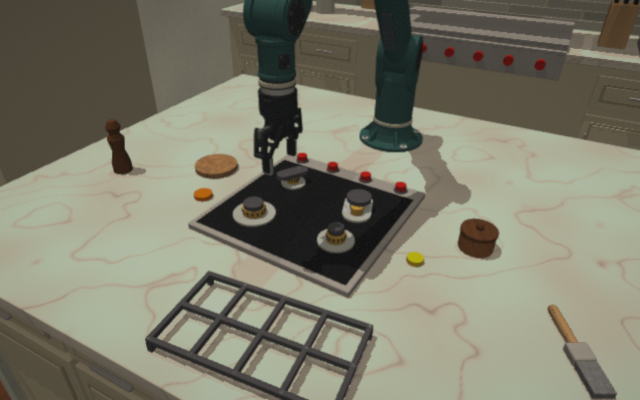

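View pics/wrist0.png

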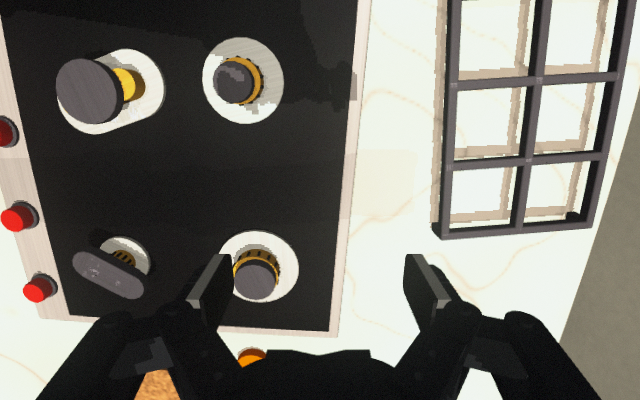

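View pics/side0.png

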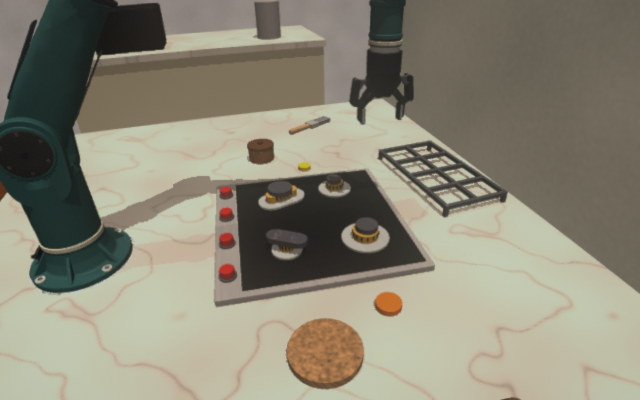

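```bash
cat >> h.py <<'E'
from scipy.optimize import least_squares
import json,os
def oval(L,W,a):
    t=np.linspace(0,2*np.pi,72,endpoint=False); p=np.c_[W/2*np.cos(t)+np.sign(np.cos(t))*(L-W)/2,W/2*np.sin(t)]
    return p@np.array([[np.cos(a),np.sin(a)],[-np.sin(a),np.cos(a)]])
DIM=dict(small=(.04,.04),medium=(.052,.052),large=(.065,.065),oval=(.095,.038))
BASE=dict(small=(.07,.07),medium=(.09,.09),large=(.11,.11),oval=(.13,.074))
CROWN=dict(small=(.034,.034),medium=(.046,.046),large=(.059,.059),oval=(.089,.032))
def layers(n):
    if n=="trivet": return [(.13,.13,0),(.13,.13,.018)]
    k=n.split("_")[1]
    if n[0]=="c": return [(*DIM[k],0),(*DIM[k],.014)]
    return [(*BASE[k],0),(*BASE[k],.006),(*CROWN[k],.026)]
def feat(c,ov,ref=None):
    h=cv2.convexHull(np.asarray(c,np.float32).reshape(-1,1,2)); m=cv2.moments(h); g=np.array([m["m10"],m["m01"]])/m["m00"]
    if not ov: return g
    w,v=np.linalg.eigh(np.array([[m["mu20"],m["mu11"]],[m["mu11"],m["mu02"]]])/m["m00"]); d=v[:,1]*2*np.sqrt(w[1])
    if ref is not None and d@(ref[2:])<0: d=-d
    return np.r_[g,d]
def detect(n,cam,s,guess=None,z=.05,tol=.04):
    best=None
    for m in bot.cut_out(n,cam):
        r=m["region"].astype(np.uint8)
        cs=cv2.findContours(r,cv2.RETR_EXTERNAL,cv2.CHAIN_APPROX_NONE)[0]
        if not cs: continue
        big=max(cs,key=cv2.contourArea); c=np.vstack([k for k in cs if cv2.contourArea(k)>.08*cv2.contourArea(big)]) if n[0]=="b" else big
        if cv2.contourArea(big)<30: continue
        if guess is not None and np.linalg.norm(onplane(s,feat(c,False),z)[0]-guess)>tol: continue
        if best is None or m["conf"]>best[1]: best=(c,m["conf"])
    return best and best[0]
def fit(n,obs,x0,z0,a0=0,fixz=False):
    """obs: list of (snap,contour). returns x,y,z(underside),yaw, rms px"""
    ov="oval" in n
    def sil(p,s): return proj(s,np.vstack([np.c_[oval(L,W,p[3])+p[:2],np.full(72,p[2]+h)] for L,W,h in layers(n)]))
    F=[feat(c,ov) for s,c in obs]
    def res(q):
        p=np.array([q[0],q[1],z0 if fixz else q[2],q[3] if ov else 0])
        r=np.concatenate([feat(sil(p,s),ov,f)-f for (s,c),f in zip(obs,F)])
        return np.r_[r,(0 if fixz else (q[2]-z0)/.05)]
    R=min((least_squares(res,[*x0,z0,a],x_scale=[.01,.01,.01,.1],diff_step=1e-4) for a in ((a0,a0+1.,a0-1.) if ov else (0,))),key=lambda r:r.cost)
    p=R.x; p[3]=(p[3]+np.pi/2)%np.pi-np.pi/2; 
    if fixz:p[2]=z0
    return p,np.sqrt(np.mean(R.fun**2))
def down(a): return (Rn.from_euler("z",a)*Rn.from_rotvec([np.pi,0,0])).as_rotvec()
def lookpose(xy,z,px,h,ori,Ttc,s0):
    """TCP position at height h so that (xy,z) shows at px"""
    T=np.eye(4);T[:3,:3]=Rn.from_rotvec(ori).as_matrix();T[2,3]=h;M=np.linalg.inv(T@Ttc)
    s=dict(s0,R=M[:3,:3],t=M[:3,3]); return np.r_[np.asarray(xy)-onplane(s,px,z)[0],h]
def look(names,guess,ori,pxs=((250,130),(390,130)),h=.25,zc=.05,tag=None):
    """wrist views of the spot; returns {name:fit}"""
    s=snap("wrist");Ttc=np.array(s["T_tool_cam"]);V={n:[] for n in names}
    for i,px in enumerate(pxs):
        bot.goto(lookpose(guess,zc,px,h,ori,Ttc,s),ori);bot.wait(.15);s=snap("wrist")
        if tag:save(s,f"{tag}{i}")
        for n in names:
            c=detect(n,"wrist",s,guess,zc if n[0]=="c" else .03)
            if c is not None:V[n].append((s,c))
    out={}
    for n in names:
        z0=.046 if n[0]=="c" else .02
        if V[n]: 
            p,e=fit(n,V[n],guess,z0,fixz=len(V[n])<2); out[n]=p.tolist();print(n,len(V[n]),"views",p.round(4),"rms",round(e,2))
        else: print(n,"not seen")
    return out
def put(d):
    D=get();D.update(d);json.dump(D,open("d.json","w"))
def get(): return json.load(open("d.json")) if os.path.exists("d.json") else {}
E
python3 - <<'E'
from h import *
ori=np.array(bot.get_orientation());print("ori",ori.round(3),Rn.from_rotvec(ori).as_matrix().round(2).tolist(),"pinch",bot.pinch_z,"open",bot.get_opening())
o=[]
for c in("scene","side"):
    s=snap(c);k=detect("trivet",c,s);o.append((s,k))
p,e=fit("trivet",o,[.48,-.38],0.);print("trivet",p.round(3),e);put({"trivet":p.tolist()})
for b,c,g in(("medium","small",(.638,.098)),("oval","large",(.487,.087)),("small","oval",(.466,-.126)),("large","medium",(.65,-.135))):
    put(look(["cap_"+c,"burner_"+b],np.array(g),ori,tag="v_"+b))
print(bot.get_clock())
E
```

```text
ori [2.221 2.221 0.   ] [[-0.0, 1.0, 0.0], [1.0, 0.0, -0.0], [-0.0, 0.0, -1.0]] pinch 0.0187 open 0.0857699016637004
trivet [ 0.473 -0.397 -0.002  0.   ] 0.32584086917206917
cap_small 2 views [0.6392 0.0951 0.0445 0.    ] rms 0.12
burner_medium 2 views [0.6418 0.097  0.0199 0.    ] rms 0.02
cap_large 2 views [0.4878 0.0879 0.0443 0.    ] rms 0.02
burner_oval 2 views [0.4894 0.0868 0.0195 0.2931] rms 0.15
cap_oval 2 views [ 0.4619 -0.1291  0.0427 -0.5665] rms 0.51
burner_small 2 views [ 0.4673 -0.1204 -0.013   0.    ] rms 4.74
cap_medium 2 views [ 0.6455 -0.1363  0.0438  0.    ] rms 0.04
burner_large 2 views [ 0.6431 -0.1369  0.0186  0.    ] rms 0.09
10.025
```

```bash
cat >> h.py <<'E'
UP=.17
def pick(xy,a,z,force=50):
    bot.gripper_to(.085);bot.goto([*xy,UP],down(a))
    bot.move_linear([*xy,z+.03],rate=.15)
    hit=bot.move_linear([*xy,z],rate=.05,contact_N=8)
    zz=bot.get_eef_pos()[2];bot.gripper_to(0,force)
    o=bot.get_opening();f=bot.get_gripper_force()
    bot.move_linear([*xy,UP],rate=.15);print("pick hit",hit,"z",round(zz,4),"opening",round(o,4),"force",np.round(f,1),"after lift",round(bot.get_opening(),4),"t",round(bot.get_clock(),1))
def place(xy,a,z,below=.006,rel=.085):
    bot.goto([*xy,UP],down(a));bot.move_linear([*xy,z+.012],rate=.15);bot.wait(.2)
    hit=bot.move_linear([*xy,z-below],rate=.02,contact_N=4)
    zz=bot.get_eef_pos()[2];bot.gripper_to(rel);bot.wait(.2)
    bot.move_linear([*xy,UP],rate=.15);print("place hit",hit,"z",round(zz,4),"t",round(bot.get_clock(),1));return zz
E
python3 - <<'E'
from h import *
D=get();H=np.pi/2
for n,a in(("cap_oval",D["cap_oval"][3]),("burner_oval",D["burner_oval"][3])):
    for k in(0,np.pi):
        for z in(.17,.03):
            q=bot.inverse_kinematics([*D[n][:2],z],down(a+k));print(n,k>0,z,None if q is None else np.round(q,2))
pick(D["cap_medium"][:2],H,.040)
zz=place(D["trivet"][:2],H,.040-.028,below=.008)
put({"ztriv":zz})
put({k:v for k,v in look(["burner_large"],np.array(D["burner_large"][:2]),down(H),tag="lg").items()})
save(snap("side"),"side1");print(bot.get_clock())
E
```

```text
cap_oval False 0.17 [-0.33  0.46  0.68  2.22 -0.51  0.61 -1.41]
cap_oval False 0.03 [-0.06  0.68  0.33  2.28 -0.79  0.29 -1.17]
cap_oval True 0.17 [ 0.23  0.38 -0.07  2.2   0.05  0.56  1.13]
cap_oval True 0.03 [ 0.2   0.65 -0.02  2.27  0.06  0.22  1.12]
burner_oval False 0.17 [-0.59  0.43  0.43  2.18 -0.32  0.59 -1.21]
burner_oval False 0.03 [-0.43  0.67  0.23  2.24 -0.55  0.28 -1.  ]
burner_oval True 0.17 [-0.03  0.41 -0.31  2.16  0.22  0.6   1.37]
burner_oval True 0.03 [-0.16  0.66 -0.15  2.23  0.34  0.27  1.26]
pick hit False z 0.0399 opening 0.0503 force 58.5 after lift 0.0496 t 13.8
place hit True z 0.0152 t 18.7
burner_large 2 views [ 0.643  -0.1367  0.0187  0.    ] rms 0.02
21.25
```

View pics/side1.png

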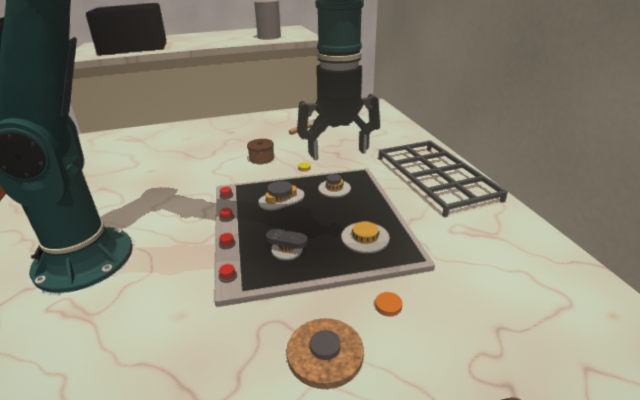

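The side view shows the medium cap flat on the trivet at (325,345). The large burner's crown is bare at (366,232). Next I move the large cap there.

```bash
python3 - <<'E'
from h import *
D=get();H=np.pi/2
pick(D["cap_large"][:2],H,.033)
place(D["burner_large"][:2],H,.033)
look(["cap_large","burner_large"],np.array(D["burner_large"][:2]),down(H),tag="lp")
put(look(["burner_oval"],np.array(D["burner_oval"][:2]),down(H),tag="ov"))
put(look(["cap_oval"],np.array(D["cap_oval"][:2]),down(H),tag="oc"))
print(bot.get_clock())
a=[cv2.imread(f"pics/{n}.png") for n in("lp0","ov0","oc0","oc1")]
cv2.imwrite("pics/m1.png",cv2.resize(np.vstack([np.hstack(a[:2]),np.hstack(a[2:])]),(800,500)))
E
```

```text
pick hit True z 0.0329 opening 0.0635 force 67.5 after lift 0.063 t 25.5
place hit True z 0.04 t 29.7
cap_large 2 views [ 0.6427 -0.1365  0.0454  0.    ] rms 0.01
burner_large 1 views [ 0.6431 -0.1365  0.02    0.    ] rms 0.0
burner_oval 2 views [0.4895 0.0868 0.0191 0.3019] rms 0.34
cap_oval 2 views [ 0.4621 -0.1295  0.0414 -0.566 ] rms 0.5
35.95
```

View pics/m1.png

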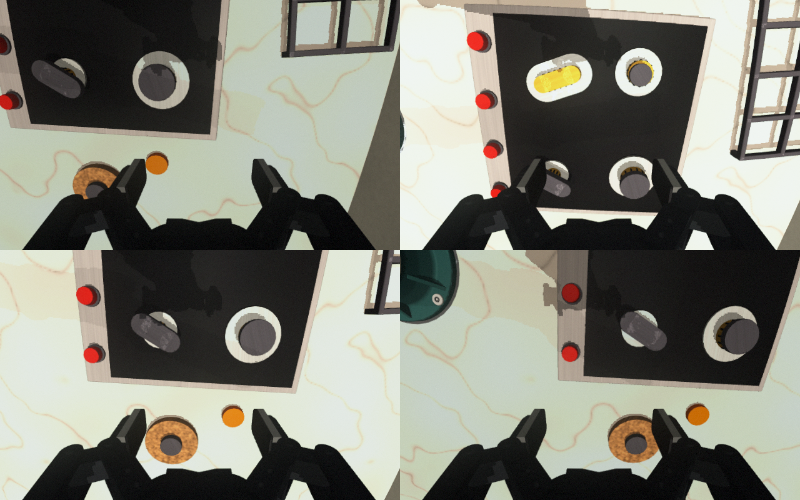

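The large cap sits centred on its burner, (345,165) in the top-left tile. The oval burner at (560,78), top right, is empty. Next I move the oval cap. I'm also making the place routine ignore early contact triggers.

```bash
python3 - <<'E'
s=open("h.py").read()
s=s.replace("""    hit=bot.move_linear([*xy,z-below],rate=.02,contact_N=4)
""","""    for k in range(3):
        hit=bot.move_linear([*xy,z-below],rate=.02,contact_N=4)
        print("  contact",hit,np.round(bot.get_eef_pos()[2],4),np.round(bot.get_wrist_force(),1))
        if not hit or bot.get_eef_pos()[2]<z+.0025: break
""")
open("h.py","w").write(s)
E
python3 - <<'E'
from h import *
D=get();H=np.pi/2
c=D["cap_oval"];b=D["burner_oval"]
pick(c[:2],c[3]+np.pi,.033)
place(b[:2],b[3]+np.pi,.033)
put(look(["burner_small"],np.array([.467,-.122]),down(H),tag="sb"))
look(["cap_oval","burner_oval"],np.array(b[:2]),down(H),tag="op")
put(look(["cap_small"],np.array(D["cap_small"][:2]),down(H),tag="sc"))
print(bot.get_clock())
a=[cv2.imread(f"pics/{n}.png") for n in("op0","op1","sb0","sc0")]
cv2.imwrite("pics/m2.png",cv2.resize(np.vstack([np.hstack(a[:2]),np.hstack(a[2:])]),(800,500)))
E
```

```text
pick hit False z 0.0328 opening 0.0373 force 50.2 after lift 0.0372 t 40.2
  contact True 0.0334 [-0.3  0.6  5.3]
place hit True z 0.0334 t 44.6
burner_small 2 views [ 0.4611 -0.1271  0.019   0.    ] rms 0.01
cap_oval 2 views [0.489  0.0866 0.0424 0.2794] rms 0.48
burner_oval 2 views [0.4895 0.0871 0.0189 0.2975] rms 0.26
cap_small 2 views [0.6391 0.0947 0.044  0.    ] rms 0.18
51.7167
```

View pics/m2.png

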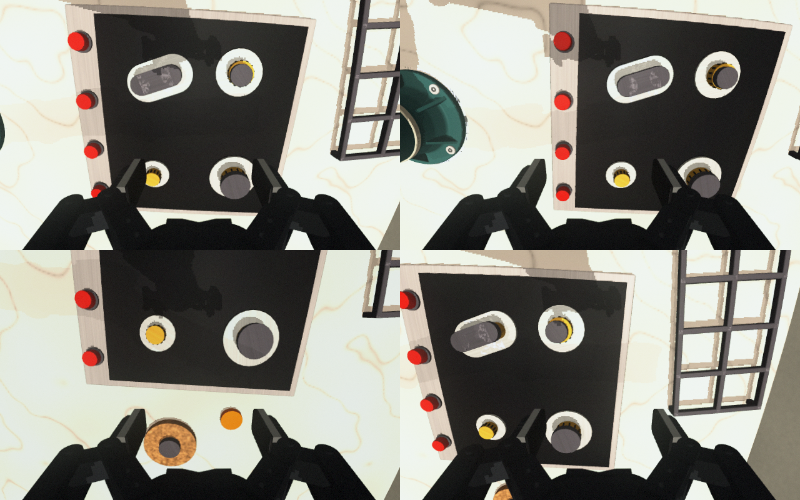

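The oval cap is seated and aligned at (157,80), top left, and the small burner's crown is bare at (155,333), bottom left. The small cap comes next, then the medium cap from the trivet.

```bash
python3 - <<'E'
from h import *
D=get();H=np.pi/2
pick(D["cap_small"][:2],H,.033)
b=D["burner_small"];place(b[:2],H,.033)
m=look(["burner_medium"],np.array(D["burner_medium"][:2]),down(H)); put(m)
look(["cap_small","burner_small"],np.array(b[:2]),down(H),tag="sp")
t=look(["cap_medium"],np.array(D["trivet"][:2]),down(H),zc=.03,tag="tm");put({"cap_medium_t":t.get("cap_medium")})
print(bot.get_clock())
a=[cv2.imread(f"pics/{n}.png") for n in("sp0","sp1","tm0","tm1")]
cv2.imwrite("pics/m3.png",cv2.resize(np.vstack([np.hstack(a[:2]),np.hstack(a[2:])]),(800,500)))
E
```

```text
pick hit False z 0.0329 opening 0.0434 force 50.6 after lift 0.0381 t 55.6
  contact True 0.0441 [-1.   0.8  3.9]
  contact True 0.0441 [-0.1  1.6  4.7]
  contact True 0.044 [-0.5  0.4  4.3]
place hit True z 0.044 t 60.3
burner_medium 2 views [0.6421 0.0968 0.0176 0.    ] rms 0.03
cap_small 2 views [ 0.4606 -0.1272  0.0443  0.    ] rms 0.06
burner_small 2 views [ 0.4616 -0.1273  0.0184  0.    ] rms 0.03
cap_medium 2 views [ 0.4722 -0.3968  0.0178  0.    ] rms 0.26
67.5
```

View pics/m3.png

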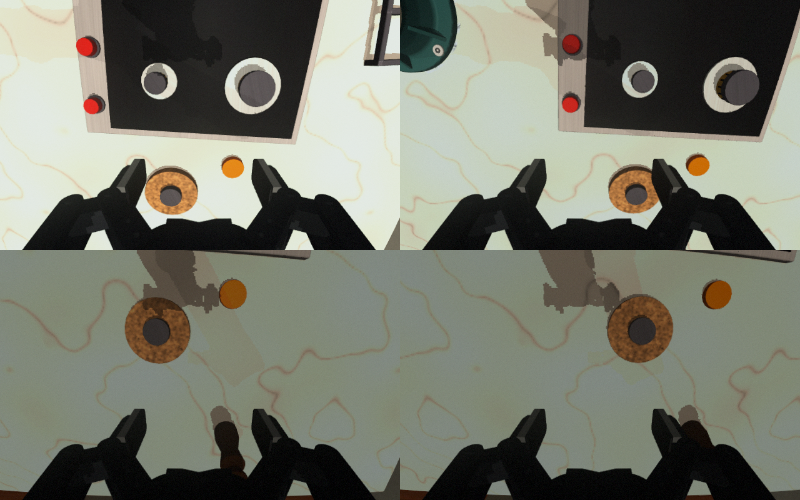

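The small cap is centred on its burner at (155,82), top left. The medium cap is on the trivet at (156,331), bottom left. Moving the medium cap now.

```bash
python3 - <<'E'
from h import *
D=get();H=np.pi/2
pick(D["cap_medium_t"][:2],H,D["ztriv"]+.0005)
b=D["burner_medium"];place(b[:2],H,D["ztriv"]+.0285)
look(["cap_medium","burner_medium"],np.array(b[:2]),down(H),tag="mp")
save(snap("side"),"side2");save(snap("scene"),"scene2")
print(bot.get_clock())
a=[cv2.imread(f"pics/{n}.png") for n in("mp0","mp1","side2","scene2")]
cv2.imwrite("pics/m4.png",cv2.resize(np.vstack([np.hstack(a[:2]),np.hstack(a[2:])]),(800,500)))
E
```

```text
pick hit False z 0.0156 opening 0.0502 force 51.5 after lift 0.0502 t 71.6
  contact True 0.0445 [-0.1 -0.4  3.9]
place hit True z 0.0445 t 76.8
cap_medium 2 views [0.6414 0.0969 0.0439 0.    ] rms 0.02
burner_medium 2 views [0.6416 0.0967 0.0182 0.    ] rms 0.1
78.8167
```

View pics/m4.png

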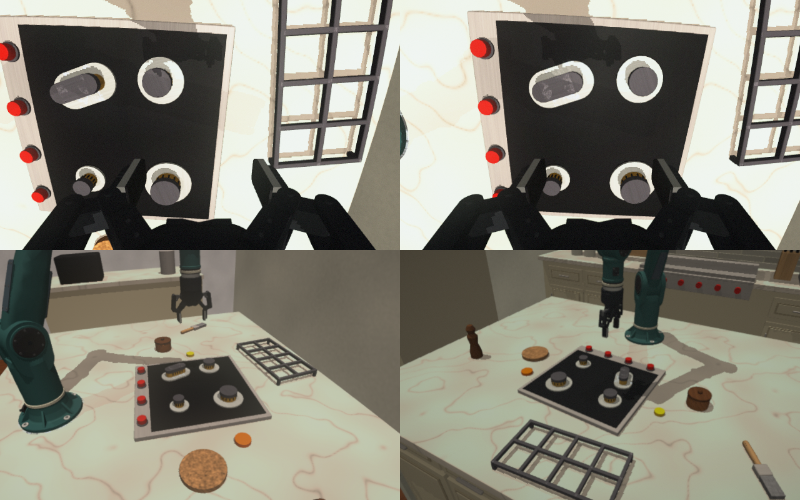

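All four caps lie flat on their own burners (medium at (158,83), top left; the others show in the lower two tiles). The trivet is empty and the salt pot hasn't moved.

```bash
python3 -c "
from plant import bot
print(bot.job_done())"
```

```text
the job is handed in; nothing more can be done
None
```

I put all four caps on their matching burners and handed the job in at about 79 s of the 128 s allowed; by my camera measurements each is centred within about 1 mm and the oval is aligned to about 0.02 rad, but the hand-in returned no verdict.

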